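# Scan a pantry canister

### The job

Take the green-lidded canister, set it down gently and upright in the middle of the scanner's round stand with its striped label facing the scanner's window, and let go of it. Then press the green scan button on top of the scanner, leaving the canister standing there with its label to the window. Leave everything else on the counter where it stands.

Things in the scene. Friction and masses are not known exactly. Their poses are not given: they have to be found in the camera images.
- canister: canister to scan: straight white cylinder, 60 mm diameter, 130 mm high, 0.25 to 0.5 kg; fixed green lid. Origin: centre of underside, z up, x axis out through the middle of its label: yellow and black upright stripes, 33 mm wide, 22 to 78 mm above the foot. A black stripe on the lid runs from the centre to the rim above the label. Starts turned any way.
- label (a point): the middle of the green-lidded canister's label, on its side surface, 30 mm from the axis and 50 mm above its foot
- scanner: fixed scanner: round grey stand (120 mm diameter, 5 mm thick) joined to a white block 70 mm deep, 110 wide, 100 high. Origin: centre of the stand's underside, z up, x axis towards the block, whose window face is 95 mm from the origin. Red bars on the stand and on the block's top lie along x. Placed and turned differently every time.
- spot (a point): centre of the upper surface of the scanner's round stand (5 mm above the counter), marked with a thin white ring of 68 mm diameter: the canister's place
- window (a point): middle of the scanner's window, a black panel 80 mm wide and 66 mm high with a red line across, on the block's face that looks at the stand; 95 mm from the stand's centre and 55 mm above the counter
- scan_button (a joint): travel of the round green push button (36 mm diameter, on a grey housing) on top of the scanner's block, pressed straight down: 0 = up, 0.006 m = fully down. Sprung: about 5 N holds it fully down, and it comes up by itself.
- scan_button_top (a point): centre of the top of the green scan button when it is up; it moves down with it. On the scanner's x axis, 138 mm from the stand's centre.
- canister_red: white ceramic canister like the green-lidded one (60 mm diameter, 130 mm high, 0.35 kg, same label and black stripe) but with a red lid. A bystander: leave it standing where it is. Origin: centre of its underside.
- canister_blue: white ceramic canister like the green-lidded one (60 mm diameter, 130 mm high, 0.35 kg, same label and black stripe) but with a blue lid. A bystander: leave it standing where it is. Origin: centre of its underside.
- mug: blue mug, 84 mm diameter, 95 mm high, handle at its +y. Bystander. Origin: centre of its underside.
- mill: wooden pepper mill, 56 mm diameter, 178 mm high. Bystander. Origin: centre of its underside.
- spoon: wooden spoon, 240 mm long, lying along its x axis. Bystander.
- tin: food tin, 74 mm diameter, 110 mm high. Bystander. Origin: centre of its underside.

How it is judged (in metres and radians):
On the way, in this order (a step that is already met when the one before it is completed fails the run):
1. the green-lidded canister stands released and upright on the middle of the stand, its label facing the window, the button up (horizontal distance between canister and spot below 0.025 m and height (world z) of canister between 0.001 and 0.01 m and angle between canister's own z axis and vertical below 0.1 rad and x of window in the frame of canister above 0.04 m and y of window in the frame of canister between -0.025 and 0.025 m and contact force between the fingers and canister below 0.3 N and linear speed of canister below 0.02 m/s and value of joint scan_button below 0.0035 m), for 0.2 s.
2. the scan button is pressed most of the way down while the canister stands so (horizontal distance between canister and spot below 0.025 m and height (world z) of canister between 0.001 and 0.01 m and angle between canister's own z axis and vertical below 0.1 rad and x of window in the frame of canister above 0.04 m and y of window in the frame of canister between -0.025 and 0.025 m and value of joint scan_button above 0.004 m), for 0.05 s.
At the end, for the whole second after the job is handed in: The green-lidded canister stands upright, released and at rest on the stand, axis within 25 mm of its centre, label to the window (window's middle less than 25 mm to the side of the line straight out through the label, about 15 degrees); the scan button is up again (within 2 mm) (horizontal distance between canister and spot below 0.025 m and height (world z) of canister between 0.001 and 0.01 m and angle between canister's own z axis and vertical below 0.1 rad and x of window in the frame of canister above 0.04 m and y of window in the frame of canister between -0.025 and 0.025 m and contact force between the fingers and canister below 0.3 N and linear speed of canister below 0.02 m/s and value of joint scan_button below 0.002 m); the robot touches nothing.
It fails at once if the red- or blue-lidded canister, the mug, mill, spoon or tin is pushed more than 40 mm from where it stood (distance of any of canister_red, canister_blue, mug, mill, spoon, tin from where it was at the start of the episode above 0.04 m).
It fails at once if a canister or the pepper mill is knocked over (angle between any of canister, canister_red, canister_blue, mill's own z axis and vertical above 0.6 rad).
It fails at once if the green-lidded canister is dropped or banged onto the scanner (over 100 N) (contact force between canister and scanner above 100 N).
It also fails if it takes over 53 s, if anything falls off the work surface, if the arm or the gripper's body presses on something with over 40 N, if the wrist force passes 120 N, or if a joint passes its speed limit or range.

### The arm

A 6-joint arm with a two-finger parallel gripper is mounted at the origin on the work surface. World frame = base frame: x ahead of the robot, y to its left, z up, the work surface at z = 0. Lengths are in m, angles in degrees, forces in N, time in s.
With the tool pointing down it reaches from about 0.25 to 0.775 m from the base axis. Payload 4 kg.
Tool frame: the origin (TCP) lies between the finger pads; the fingertips stand r.tcp_to_tips ahead of it and the grasp point (between the pads) is the TCP (r.tcp_to_tips is the distance from the TCP to the fingertips, in m); z points along the fingers, y is the line along which they close (so a half turn about z gives the same grasp; the last joint's range is limited). The gripper opens to 94 mm and grips with 3 to 60 N. Pads are 16 mm wide; open, the fingers measure 119 mm over their backs; the gripper's body (75 mm by 177 mm) begins 78 mm behind the grasp point.
Start: joints at [66.114, 4.996, 78.535, -0, 96.463, -5.907], TCP at [0.17, 0.523, 0.225] pointing down, gripper open.
Joint ranges: [-177.83, 177.83], [-43.37, 116.18], [15.69, 146.23], [-61.86, 241.86], [9.47, 152.12], [-147.06, 147.06]. Speed limits (degrees/s): [159.86, 159.86, 180, 180, 180, 180].

### API

Orientations are given as [roll, pitch, yaw] about the fixed x, y, z axes, in that order (R = Rz(yaw) Ry(pitch) Rx(roll)).
In Python, from bench import r, cams, regions_of gives the robot as it stands. The module is installed in compiled form; this text tells all that it offers.
- The arm moves only by the tool drive_tool, never from a script. Its argument "steps" is a list of rows, each an object with "delta_pos": the shift along the world's x, y, z normalised to -1 to 1, where 1 is 0.025 m, a list of three; "yaw": the turn about the world's z normalised to -1 to 1, where 1 is pi/2 rad; "claw": the closure, from 0 (fully open) to 1 (shut). In form: [{"delta_pos": [dx, dy, dz], "yaw": yaw, "claw": claw}, ...]. A call has 1 to 20 rows; each row shifts and turns the commanded pose from where the row before left it; what a row does not reach is not made up. A row lasts 1/10 s, in which the tool goes at most 50 mm and 8.59 degrees, less where a joint would pass 70% of its speed; a pose out of reach is approached as far as the arm can. A call with a number of a shift or a turn outside -1 to 1 is refused whole. A call with a gripper value outside its range is refused whole. The fingers move at their own pace and stop on an object; "squeeze" is the grip in N (left out, the last holds). Time passes only in rows, so rows that do not move let the fingers close. It gives the time, the measured TCP pose, the force, the opening and the grip force at its end, in the units of the state.
- r.observe(): the state, without advancing time (a new reading comes with each control period).
- cams.read_camera(name): name is "side" or "top"; returns (picture, depth): 420x560x3 uint8, red, green, blue; 420x560 float32, m along the optical axis (not along the pixel's ray), 0 where there is no reading.
- cams.camera_model(name): a dict with "fov_y" (degrees; the focal length in pixels is half the picture's height over the tangent of half this angle, whatever the lens; pixels are square), "cx", "cy" (the principal point, pixels), "view" (4x4, takes a point from world to camera coordinates). Camera axes: x right, y up, looking along -z (the intrinsics and any distortion apply to the point x, -y, -z); pixel columns grow to the right and rows downward; lengths in m; the calibration is good to about 2 mm. A picture is of the moment at which its call begins. camera_model takes no time and is no camera call.
- r.job_done(): hands the job in; it is judged then, once.
Trained networks look in the newest picture that a camera, given by its name, has taken for a name from the list of things; names that differ only in an ending like _2 or _b are one class to them, and where a whole thing is asked for, a point or a joint stands for the part that bears it (a point fixed in the world has none). Each returns a list of dicts, best first, with "confidence" (0 to 1); they miss things now and then, are a little off and sometimes report something else, mostly with a low value. They report only what shows in the picture. A call takes as long as a camera call.
- regions_of(target, camera): "mask" (420x560 bool, what is visible of it) and "pixel" ([column, row] in pixels, amid what is visible of it).
The state is a dict: "clock": time; "joint_positions": joint angles; "qvel": joint speeds; "effort": joint torques, N m; "tool_pos": TCP position; "tcp_rot": TCP orientation; "force": force on the tool from outside, world axes, zero at the start; "moment": the same for the moment, N m; "gripper_width": finger opening in m; "finger_force": force on a finger pad.
Only numpy, scipy, OpenCV 4.12 (cv2) and the standard library are available. Lean on these libraries where they do the work, as an engineer would, in place of code of your own. Each camera call takes 0.05 s, during which the arm holds its last target. There are 200 camera calls.

## Working session

There is one attempt and no reset: what is moved stays moved. The work goes in short steps, Python scripts to look and compute and a tool call to move; the robot and the scene stay as the last step left them, time stands still between calls to the robot, and variables do not carry over. Pictures are saved under pics/ and viewed, at most 10 in all, crops included, and the job is handed in when it is done.

Besides the shell and the picture viewer there is one more tool, called after "Emit:" as name([rows], argument=value, ...), one row to a line, values as JSON. drive_tool: Moves the arm, as the interface text tells. Scaled input: -1 to 1 covers 0.025 m each way for a shift and pi/2 rad each way for a turn. Its arguments: {"type":"object","properties":{"steps":{"type":"array"},"squeeze":{"type":"number"}},"required":["steps"]}

```bash
mkdir -p pics; cat > h.py <<'E'
import numpy as np, cv2
from bench import r, cams, regions_of
def cloud(name):
    p,d=cams.read_camera(name); m=cams.camera_model(name)
    f=210/np.tan(np.radians(m['fov_y'])/2)
    v,u=np.mgrid[0:420,0:560]
    d=d.astype(float)
    c=np.stack([(u-m['cx'])/f*d,-(v-m['cy'])/f*d,-d,np.ones_like(d)],-1)
    W=(c@np.linalg.inv(np.array(m['view'])).T)[...,:3]; W[d==0]=np.nan
    return p,W,m
E
python3 - <<'E'
from h import *
for n in('top','side'):
    p,W,m=cloud(n); cv2.imwrite(f'pics/{n}0.png',p[...,::-1]); print(n,m)
    np.savez(f'{n}0.npz',p=p,W=W)
    for t in('canister','canister_red','canister_blue','scanner','scan_button','mug','mill','spoon','tin'):
        for g in regions_of(t,n)[:2]:
            P=W[g['mask']]; P=P[~np.isnan(P[:,0])]
            print(t,round(g['confidence'],2),g['pixel'],g['mask'].sum(), np.nanmedian(P,0).round(3), np.percentile(P,[2,98],axis=0).round(3).tolist() if len(P) else '')
s=r.observe();print(s['clock'],s['tool_pos'],s['tcp_rot'],r.tcp_to_tips,s['gripper_width'])
E
```

```text
top {'fov_y': 54.3361552701344, 'cx': 283.0297415794745, 'cy': 209.4117542748577, 'view': array([[-0.00186304, -0.99973114,  0.02311242,  0.01583028],
       [ 0.98139934,  0.00260897,  0.19195972, -0.6256985 ],
       [-0.19196841,  0.02304015,  0.98113061, -1.09401057],
       [ 0.        ,  0.        ,  0.        ,  1.        ]])}
canister 0.8 [250.7, 269.5] 475 [0.456 0.098 0.13 ] [[0.428, 0.072, 0.0], [0.484, 0.127, 0.133]]
canister_red 0.66 [235.8, 213.3] 500 [0.612 0.144 0.129] [[0.591, 0.12, 0.024], [0.643, 0.171, 0.134]]
canister_blue 0.77 [190.6, 253.1] 572 [0.497 0.261 0.129] [[0.471, 0.238, 0.032], [0.525, 0.293, 0.133]]
scanner 0.8 [339.6, 242.5] 2861 [ 0.54  -0.15   0.008] [[0.453, -0.238, 0.0], [0.629, -0.044, 0.122]]
scan_button 0.6 [368.8, 253.6] 134 [ 0.5   -0.205  0.121] [[0.485, -0.22, 0.116], [0.516, -0.19, 0.126]]
scan_button 0.32 [190.2, 252.4] 552 [0.497 0.258 0.129] [[0.471, 0.238, 0.014], [0.525, 0.291, 0.133]]
mug 0.79 [175.5, 190.2] 1016 [0.682 0.328 0.044] [[0.637, 0.261, 0.001], [0.717, 0.362, 0.097]]
mill 0.57 [277.9, 156.1] 511 [0.76  0.032 0.124] [[0.
[... 996 characters left out ...]
canner 0.74 [299.8, 195.3] 2422 [ 0.533 -0.155  0.024] [[0.449, -0.228, -0.0], [0.626, -0.04, 0.12]]
scanner 0.73 [308.0, 167.1] 72 [ 0.502 -0.198  0.121] [[0.487, -0.22, 0.114], [0.517, -0.186, 0.124]]
mug 0.85 [222.4, 312.6] 1811 [0.678 0.344 0.059] [[0.638, 0.286, 0.006], [0.716, 0.368, 0.096]]
mill 0.82 [206.8, 221.3] 912 [0.769 0.052 0.089] [[0.75, 0.007, 0.001], [0.795, 0.062, 0.176]]
spoon 0.52 [324.0, 162.5] 236 [ 0.456 -0.4    0.012] [[0.38, -0.415, 0.0], [0.597, -0.364, 0.021]]
tin 0.79 [321.0, 359.7] 1936 [0.457 0.461 0.099] [[0.424, 0.411, 0.008], [0.491, 0.475, 0.112]]
1.0 [0.16978208 0.52315313 0.22449488] [1.79995698e+02 9.72010754e-04 1.62020936e+02] 0.019 0.09389179744812924
```

View pics/top0.png

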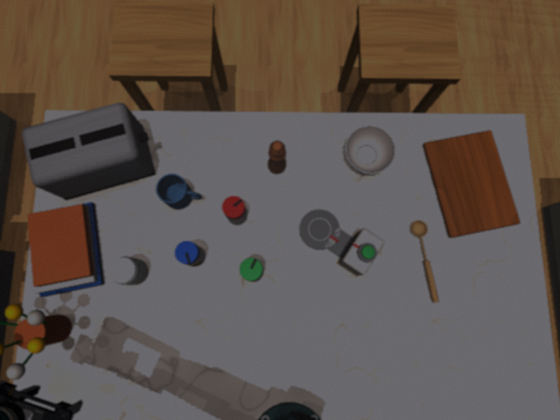

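View pics/side0.png

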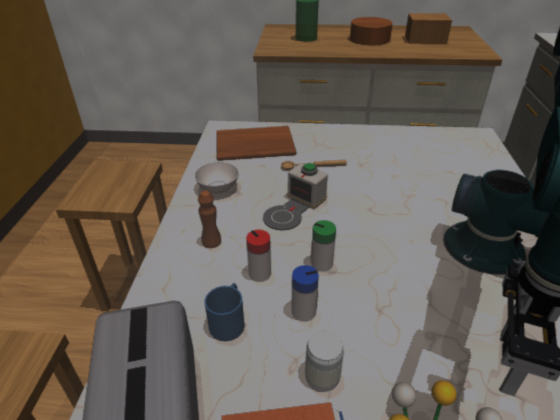

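The top view shows the green lid at (251,269), the stand at (319,229), and the button at (368,253). The side view agrees, with the green canister at (323,245) and the scanner at (308,185). Next I'll get precise centres and headings.

```bash
python3 - <<'E'
from h import *
z=np.load('top0.npz');p=z['p'];W=z['W']
hsv=cv2.cvtColor(p,cv2.COLOR_RGB2HSV).astype(int);H,S,V=hsv[...,0],hsv[...,1],hsv[...,2]
def near(x,y,rad): return np.hypot(W[...,0]-x,W[...,1]-y)<rad
# lid
top=near(.456,.098,.045)&(W[...,2]>.122)
c=W[top]; (cx,cy),rr=cv2.minEnclosingCircle(c[:,:2].astype(np.float32));print('lid',top.sum(),cx,cy,rr,np.median(c,0),(c.min(0)+c.max(0))/2)
g=W[top&(abs(H-65)<20)&(S>120)];print('green mean',g.mean(0))
dk=top&(V<70)&near(cx,cy,.025);d=W[dk];print('dark',dk.sum(),d.mean(0),np.degrees(np.arctan2(*(d.mean(0)-[cx,cy,0])[[1,0]])))
# stand
m=near(.56,-.11,.09)&(W[...,2]>.0025)&(W[...,2]<.012)&(V<110)
print('stand',m.sum()); c=W[m][:,:2].astype(np.float32)
# stand ellipse pixels
gb=near(.5,-.205,.03)&(abs(H-65)<20)&(S>120);b=W[gb];print('button',gb.sum(),b.mean(0),(b.min(0)+b.max(0))/2,b.min(0),b.max(0))
rd=near(.53,-.16,.14)&((H<8)|(H>172))&(S>120);print('red',W[rd].round(3).tolist())
crop=np.hstack([cv2.resize(p[200:290,285:395],None,fx=4.5,fy=4.5,interpolation=cv2.INTER_CUBIC),cv2.resize(p[249:289,231:271],(300,405),interpolation=cv2.INTER_CUBIC)])
cv2.imwrite('pics/c1.png',np.clip(crop[...,::-1]*1.6,0,255).astype('uint8'))
E
```

```text
lid 425 0.45651525259017944 0.1002172976732254 0.029702167958021164 [0.45584762 0.10032458 0.12994308] [0.45602628 0.10050066 0.12974059]
green mean [0.45478223 0.10122636 0.12990985]
dark 26 [0.46875702 0.09603853 0.13023395] -18.84752936053881
stand 1455
button 122 [ 0.50139156 -0.20473078  0.1216121 ] [ 0.50179879 -0.20441426  0.12085015] [ 0.48704478 -0.22019297  0.11456382] [ 0.5165528  -0.18863556  0.12713647]
red [[0.557, -0.123, 0.005], [0.557, -0.125, 0.008], [0.557, -0.128, 0.007], [0.555, -0.126, 0.005], [0.554, -0.128, 0.006], [0.555, -0.132, 0.005], [0.552, -0.128, 0.006], [0.551, -0.131, 0.007], [0.552, -0.134, 0.006], [0.551, -0.137, 0.008], [0.548, -0.134, 0.008], [0.548, -0.137, 0.008], [0.549, -0.14, 0.003], [0.546, -0.137, 0.004], [0.546, -0.14, 0.004], [0.545, -0.143, 0.008], [0.543, -0.14, 0.005], [0.543, -0.143, 0.002], [0.523, -0.173, 0.102], [0.524, -0.177, 0.099], [0.521, -0.173, 0.102], [0.521, -0.177, 0.098], [0.521, -0.179, 0.099], [0.518, -0.178, 0.102], [0.518, -0.182, 0.099], [0.518, -0.185, 0.099], [0.516, -0.182, 0.098], [0.515, -0.184, 0.102]]
```

View pics/c1.png

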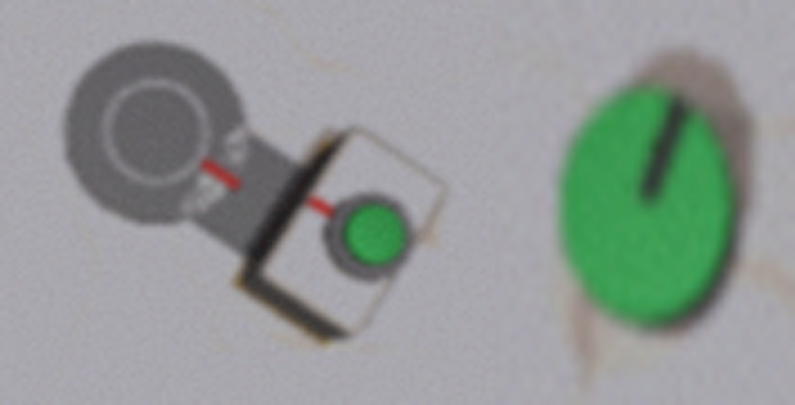

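The crop shows the stand ring centred at (319.9,229.1) and the red bars pointing to the button at (368,252). The lid stripe points up and slightly right, roughly -20° in world heading. I'll refine both angles.

```bash
python3 - <<'E'
from h import *
z=np.load('top0.npz');p=z['p'];W=z['W'];V=p.max(2).astype(int)
m=cams.camera_model('top');f=210/np.tan(np.radians(m['fov_y'])/2);T=np.linalg.inv(np.array(m['view']))
def ray(u,v,zz):
    d=T[:3,:3]@np.array([(u-m['cx'])/f,-(v-m['cy'])/f,-1]);o=T[:3,3];return o+d*(zz-o[2])/d[2]
s=ray(319.9,229.1,.005);print('ring',s)
# stand outline circle fit
g=(V<115)&(V>40)&(np.hypot(W[...,0]-s[0],W[...,1]-s[1])<.07)&(W[...,2]<.02)
n,l,st,ce=cv2.connectedComponentsWithStats(g.astype('uint8'));k=l==l[222,319]
P=np.array([ray(u,v,.005)[:2] for v,u in np.argwhere(k)])
ax=np.array([.5016,-.2045])-s[:2];a=np.arctan2(ax[1],ax[0]);print('axis len',np.hypot(*ax),np.degrees(a))
(cx,cy),rr=cv2.minEnclosingCircle(P[(P-s[:2])@ax<.2*.02].astype(np.float32));print('half circle',cx,cy,rr)
# red bars
for q in ([.557,-.123],[.545,-.143]):pass
R=np.array([[.557,-.123],[.557,-.125],[.555,-.126],[.554,-.128],[.552,-.128],[.551,-.131],[.548,-.137],[.546,-.14],[.543,-.14],[.523,-.173],[.521,-.177],[.518,-.18],[.516,-.182],[.515,-.184]])
v=cv2.fitLine(np.vstack([R]).astype(np.float32),cv2.DIST_L2,0,.01,.01).ravel();print('bars dir',v,np.degrees(np.arctan2(v[1],v[0])))
# lid stripe, darkness-weighted
c=np.array([.4563,.1004]);X=np.array([[ray(u,v,.130)[:2] for u in range(235,268)] for v in range(255,285)])-c
G=p[255:285,235:268,1].astype(float);rr=np.hypot(X[...,0],X[...,1]);med=np.median(G[rr<.024])
w=np.clip(med-G-15,0,None)*(rr<.0255)*(rr>.006)
print('lid green centroid',(X[(p[255:285,235:268,1]>1.4*p[255:285,235:268,0])]).mean(0)+c)
q=(X*w[...,None]).sum((0,1))/w.sum();print('stripe',q,np.degrees(np.arctan2(q[1],q[0])))
D=X-q;C=np.einsum('ij,ijk,ijl->kl',w,D,D);e,U=np.linalg.eigh(C);print(e,np.degrees(np.arctan2(U[1,1],U[0,1])))
E
```

```text
ring [ 0.57788594 -0.09348383  0.005     ]
axis len 0.13470016147522929 -124.49531557806522
half circle 0.5773835778236389 -0.09259693324565887 0.07025130093097687
bars dir [ 0.5644603   0.82546026  0.5397143  -0.14814286] 55.635178
lid green centroid [0.45539583 0.10103721]
stripe [ 0.01454531 -0.00529238] -19.99416549186487
[0.00365926 0.02483878] 152.4228311504521
```

Emit:
drive_tool([
  {"delta_pos":[0.573,-0.846,0],"yaw":0,"claw":0},
  {"delta_pos":[0.573,-0.846,0],"yaw":0,"claw":0},
  {"delta_pos":[0.573,-0.846,0],"yaw":0,"claw":0},
  {"delta_pos":[0.573,-0.846,0],"yaw":0,"claw":0},
  {"delta_pos":[0.573,-0.846,0],"yaw":0,"claw":0},
  {"delta_pos":[0.573,-0.846,0],"yaw":0,"claw":0},
  {"delta_pos":[0.573,-0.846,0],"yaw":0,"claw":0},
  {"delta_pos":[0.573,-0.846,0],"yaw":0,"claw":0},
  {"delta_pos":[0.573,-0.846,0],"yaw":0,"claw":0},
  {"delta_pos":[0.573,-0.846,0],"yaw":0,"claw":0},
  {"delta_pos":[0.573,-0.846,0],"yaw":0,"claw":0},
  {"delta_pos":[0.573,-0.846,0],"yaw":0,"claw":0},
  {"delta_pos":[0.573,-0.846,0],"yaw":0,"claw":0},
  {"delta_pos":[0.573,-0.846,0],"yaw":0,"claw":0},
  {"delta_pos":[0.573,-0.846,0],"yaw":0,"claw":0},
  {"delta_pos":[0.573,-0.846,0],"yaw":0,"claw":0},
  {"delta_pos":[0.573,-0.846,0],"yaw":0,"claw":0},
  {"delta_pos":[0.573,-0.846,0],"yaw":0,"claw":0},
  {"delta_pos":[0.573,-0.846,0],"yaw":0,"claw":0},
  {"delta_pos":[0.573,-0.846,0],"yaw":0,"claw":0},
])

```text
clock: 3.0
tool_pos: [0.4568, 0.0992, 0.2247]
tcp_rot: [180.0, 0.0, 162.0]
force: [-0.1, -0.4, -0.4]
gripper_width: 0.0945
finger_force: 0.0
```

Emit:
drive_tool([
  {"delta_pos":[0,0.04,-0.6],"yaw":0,"claw":0},
  {"delta_pos":[0,0,-0.6],"yaw":0,"claw":0},
  {"delta_pos":[0,0,-0.6],"yaw":0,"claw":0},
  {"delta_pos":[0,0,-0.6],"yaw":0,"claw":0},
  {"delta_pos":[0,0,-0.6],"yaw":0,"claw":0},
  {"delta_pos":[0,0,-0.6],"yaw":0,"claw":0},
  {"delta_pos":[0,0,-0.6],"yaw":0,"claw":0},
  {"delta_pos":[0,0,-0.4],"yaw":0,"claw":0},
  {"delta_pos":[0,0,-0.4],"yaw":0,"claw":0},
  {"delta_pos":[0,0,0],"yaw":0,"claw":0},
  {"delta_pos":[0,0,0],"yaw":0,"claw":0.3},
  {"delta_pos":[0,0,0],"yaw":0,"claw":0.4},
  {"delta_pos":[0,0,0],"yaw":0,"claw":0.5},
  {"delta_pos":[0,0,0],"yaw":0,"claw":1},
  {"delta_pos":[0,0,0],"yaw":0,"claw":1},
  {"delta_pos":[0,0,0],"yaw":0,"claw":1},
], squeeze=30)

```text
clock: 4.6
tool_pos: [0.4566, 0.1013, 0.0999]
tcp_rot: [180.0, 0.0, 162.0]
force: [-0.2, 0.7, 0.6]
gripper_width: 0.0598
finger_force: 30.0
```

Emit:
drive_tool([
  {"delta_pos":[0,0,0.3],"yaw":0,"claw":1},
  {"delta_pos":[0,0,0.6],"yaw":0,"claw":1},
  {"delta_pos":[0,0,0.6],"yaw":0,"claw":1},
  {"delta_pos":[0,0,0.6],"yaw":0,"claw":1},
  {"delta_pos":[0.303,-0.487,0],"yaw":-0.0711,"claw":1},
  {"delta_pos":[0.303,-0.487,0],"yaw":-0.0711,"claw":1},
  {"delta_pos":[0.303,-0.487,0],"yaw":-0.0711,"claw":1},
  {"delta_pos":[0.303,-0.487,0],"yaw":-0.0711,"claw":1},
  {"delta_pos":[0.303,-0.487,0],"yaw":-0.0711,"claw":1},
  {"delta_pos":[0.303,-0.487,0],"yaw":-0.0711,"claw":1},
  {"delta_pos":[0.303,-0.487,0],"yaw":-0.0711,"claw":1},
  {"delta_pos":[0.303,-0.487,0],"yaw":-0.0711,"claw":1},
  {"delta_pos":[0.303,-0.487,0],"yaw":-0.0711,"claw":1},
  {"delta_pos":[0.303,-0.487,0],"yaw":-0.0711,"claw":1},
  {"delta_pos":[0.303,-0.487,0],"yaw":-0.0711,"claw":1},
  {"delta_pos":[0.303,-0.487,0],"yaw":-0.0711,"claw":1},
  {"delta_pos":[0.303,-0.487,0],"yaw":-0.0711,"claw":1},
  {"delta_pos":[0.303,-0.487,0],"yaw":-0.0711,"claw":1},
  {"delta_pos":[0.303,-0.487,0],"yaw":-0.0711,"claw":1},
  {"delta_pos":[0.303,-0.487,0],"yaw":-0.0711,"claw":1},
])

```text
clock: 6.6
tool_pos: [0.5772, -0.0941, 0.1512]
tcp_rot: [-179.9, 0.0, 59.4]
force: [-0.2, 0.4, -3.4]
gripper_width: 0.0599
finger_force: 30.0
```

```bash
python3 - <<'E'
from h import *
p,W,m=cloud('side'); cv2.imwrite('pics/s2.png',cv2.resize(p[100:260,200:400],(800,600),interpolation=cv2.INTER_CUBIC)[...,::-1])
s=r.observe();print(s['tool_pos'],s['tcp_rot'],s['force'],s['joint_positions'])
E
```

```text
[ 0.57825036 -0.0962962   0.15109158] [1.79975800e+02 1.12645629e-01 5.91080515e+01] [ 1.61410543 -1.72529765 -2.97618433] [-14.93002759  11.02653997  80.10898789  -0.11497986  88.87218454
  15.96416799]
```

View pics/s2.png

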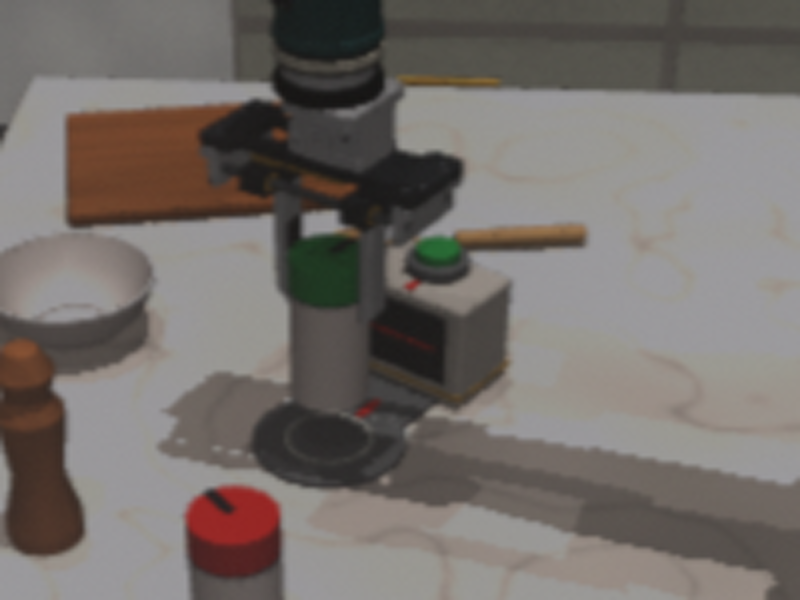

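The canister is held over the stand with its stripe pointing at the scanner. Lowering gently.

Emit:
drive_tool([
  {"delta_pos":[0,0.06,-0.24],"yaw":0,"claw":1},
  {"delta_pos":[0,0.04,-0.24],"yaw":0,"claw":1},
  {"delta_pos":[0,0,-0.24],"yaw":0,"claw":1},
  {"delta_pos":[0,0,-0.24],"yaw":0,"claw":1},
  {"delta_pos":[0,0,-0.24],"yaw":0,"claw":1},
  {"delta_pos":[0,0,-0.24],"yaw":0,"claw":1},
  {"delta_pos":[0,0,-0.16],"yaw":0,"claw":1},
  {"delta_pos":[0,0,-0.06],"yaw":0,"claw":1},
  {"delta_pos":[0,0,-0.04],"yaw":0,"claw":1},
  {"delta_pos":[0,0,-0.04],"yaw":0,"claw":1},
  {"delta_pos":[0,0,0],"yaw":0,"claw":1},
  {"delta_pos":[0,0,0],"yaw":0,"claw":1},
])

```text
clock: 7.85
tool_pos: [0.5776, -0.0912, 0.1088]
tcp_rot: [180.0, -0.0, 59.6]
force: [-0.3, -0.6, -3.3]
gripper_width: 0.06
finger_force: 30.0
```

Emit:
drive_tool([
  {"delta_pos":[0,-0.08,-0.04],"yaw":0,"claw":1},
  {"delta_pos":[0,0,-0.04],"yaw":0,"claw":1},
  {"delta_pos":[0,0,-0.04],"yaw":0,"claw":1},
  {"delta_pos":[0,0,-0.02],"yaw":0,"claw":1},
  {"delta_pos":[0,0,0],"yaw":0,"claw":1},
])

```text
clock: 8.35
tool_pos: [0.5775, -0.0931, 0.105]
tcp_rot: [180.0, 0.0, 59.6]
force: [0.3, -0.7, -3.3]
gripper_width: 0.0598
finger_force: 30.0
```

Emit:
drive_tool([
  {"delta_pos":[0,0,-0.02],"yaw":0,"claw":1},
  {"delta_pos":[0,0,-0.02],"yaw":0,"claw":1},
  {"delta_pos":[0,0,0],"yaw":0,"claw":1},
])

```text
clock: 8.65
tool_pos: [0.5775, -0.0931, 0.1049]
tcp_rot: [180.0, -0.0, 59.6]
force: [-2.1, 0.2, 2.2]
gripper_width: 0.0597
finger_force: 30.0
```

Contact: the force went from -3.3 to +2.2 N. Releasing, then rising straight up.

Emit:
drive_tool([
  {"delta_pos":[0,0,0],"yaw":0,"claw":0.3},
  {"delta_pos":[0,0,0],"yaw":0,"claw":0.2},
  {"delta_pos":[0,0,0],"yaw":0,"claw":0},
  {"delta_pos":[0,0,0],"yaw":0,"claw":0},
  {"delta_pos":[0,0,0],"yaw":0,"claw":0},
  {"delta_pos":[0,0,0.2],"yaw":0,"claw":0},
  {"delta_pos":[0,0,0.4],"yaw":0,"claw":0},
  {"delta_pos":[0,0,0.6],"yaw":0,"claw":0},
  {"delta_pos":[0,0,0.8],"yaw":0,"claw":0},
  {"delta_pos":[0,0,0.8],"yaw":0,"claw":0},
  {"delta_pos":[0,0,0.8],"yaw":0,"claw":0},
  {"delta_pos":[0,0,0.8],"yaw":0,"claw":0},
  {"delta_pos":[-0.6,0.8,0],"yaw":0,"claw":0},
  {"delta_pos":[-0.6,0.8,0],"yaw":0,"claw":0},
  {"delta_pos":[-0.6,0.8,0],"yaw":0,"claw":0},
  {"delta_pos":[-0.6,0.8,0],"yaw":0,"claw":0},
  {"delta_pos":[-0.6,0.8,0],"yaw":0,"claw":0},
  {"delta_pos":[-0.6,0.8,0],"yaw":0,"claw":0},
  {"delta_pos":[-0.6,0.8,0],"yaw":0,"claw":0},
  {"delta_pos":[-0.6,0.8,0],"yaw":0,"claw":0},
])

```text
clock: 10.65
tool_pos: [0.4572, 0.0676, 0.2159]
tcp_rot: [179.9, -0.1, 59.6]
force: [-0.0, -0.2, -0.2]
gripper_width: 0.0939
finger_force: 0.0
```

```bash
python3 - <<'E'
from h import *
p,W,m=cloud('top')
V=p.max(2); cv2.imwrite('pics/t3.png',np.clip(cv2.resize(p[190:290,285:395],(660,600),interpolation=cv2.INTER_CUBIC)[...,::-1]*1.5,0,255).astype('uint8'))
f=210/np.tan(np.radians(m['fov_y'])/2);T=np.linalg.inv(np.array(m['view']))
top=(np.hypot(W[...,0]-.5775,W[...,1]+.093)<.05)&(W[...,2]>.125)&(W[...,2]<.15)
c=W[top];k=(c.min(0)+c.max(0))/2;print('lid',top.sum(),np.median(c,0),k)
# darkness-weighted stripe
q=top&(np.hypot(W[...,0]-k[0],W[...,1]-k[1])<.0255)&(np.hypot(W[...,0]-k[0],W[...,1]-k[1])>.006)
G=p[...,1].astype(float);w=np.clip(np.median(G[q])-G-15,0,None)*q
d=(np.nan_to_num(W[...,:2]-k[:2])*w[...,None]).sum((0,1));print(w.astype(bool).sum(),np.degrees(np.arctan2(d[1],d[0])))
s=r.observe();print(s['tool_pos'],s['clock'])
E
```

```text
lid 406 [ 0.57764999 -0.09277482  0.13487339] [ 0.57812053 -0.09314199  0.13301527]
30 -125.14974678601469
[0.45524937 0.07022924 0.21618454] 10.7
```

View pics/t3.png

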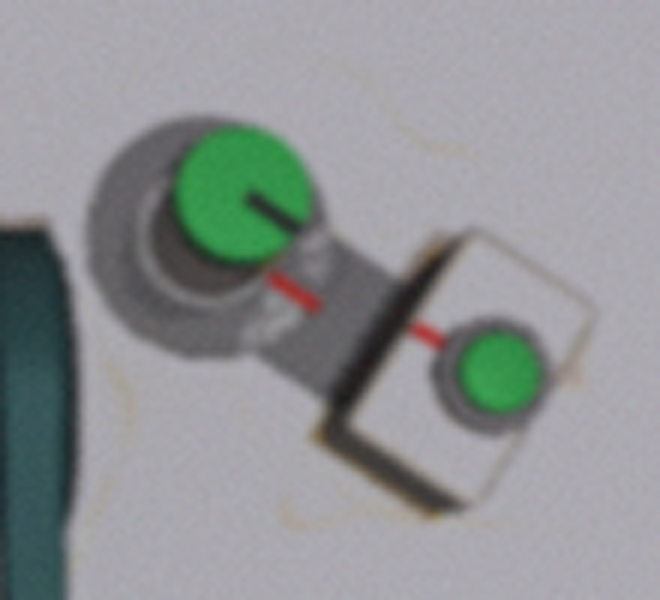

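The canister is centred within 1 mm and its stripe heads -125°, against -124.4° for the scanner axis. Going to the button with the claw closed.

Emit:
drive_tool([
  {"delta_pos":[0.124,-0.78,0],"yaw":0,"claw":1},
  {"delta_pos":[0.124,-0.78,0],"yaw":0,"claw":1},
  {"delta_pos":[0.124,-0.78,0],"yaw":0,"claw":1},
  {"delta_pos":[0.124,-0.78,0],"yaw":0,"claw":1},
  {"delta_pos":[0.124,-0.78,0],"yaw":0,"claw":1},
  {"delta_pos":[0.124,-0.78,0],"yaw":0,"claw":1},
  {"delta_pos":[0.124,-0.78,0],"yaw":0,"claw":1},
  {"delta_pos":[0.124,-0.78,0],"yaw":0,"claw":1},
  {"delta_pos":[0.124,-0.78,0],"yaw":0,"claw":1},
  {"delta_pos":[0.124,-0.78,0],"yaw":0,"claw":1},
  {"delta_pos":[0.124,-0.78,0],"yaw":0,"claw":1},
  {"delta_pos":[0.124,-0.78,0],"yaw":0,"claw":1},
  {"delta_pos":[0.124,-0.78,0],"yaw":0,"claw":1},
  {"delta_pos":[0.124,-0.78,0],"yaw":0,"claw":1},
  {"delta_pos":[0,0,-0.4],"yaw":0,"claw":1},
  {"delta_pos":[0,0,-0.6],"yaw":0,"claw":1},
  {"delta_pos":[0,0,-0.6],"yaw":0,"claw":1},
  {"delta_pos":[0,0,-0.6],"yaw":0,"claw":1},
  {"delta_pos":[0,0,-0.2],"yaw":0,"claw":1},
  {"delta_pos":[0,0,0],"yaw":0,"claw":1},
])

```text
clock: 12.7
tool_pos: [0.5001, -0.2052, 0.1522]
tcp_rot: [-179.8, 0.0, 59.7]
force: [0.4, -0.4, -0.1]
gripper_width: 0.0006
finger_force: 0.0
```

Emit:
drive_tool([
  {"delta_pos":[0,0,-0.1],"yaw":0,"claw":1},
  {"delta_pos":[0,0,-0.1],"yaw":0,"claw":1},
  {"delta_pos":[0,0,-0.1],"yaw":0,"claw":1},
  {"delta_pos":[0,0,-0.08],"yaw":0,"claw":1},
  {"delta_pos":[0,0,-0.08],"yaw":0,"claw":1},
  {"delta_pos":[0,0,0],"yaw":0,"claw":1},
])

```text
clock: 13.3
tool_pos: [0.5007, -0.2061, 0.1422]
tcp_rot: [-180.0, 0.0, 59.6]
force: [-0.3, -0.8, -0.2]
gripper_width: 0.0008
finger_force: 0.0
```

Emit:
drive_tool([
  {"delta_pos":[0,0,-0.08],"yaw":0,"claw":1},
  {"delta_pos":[0,0,-0.06],"yaw":0,"claw":1},
  {"delta_pos":[0,0,-0.06],"yaw":0,"claw":1},
  {"delta_pos":[0,0,0],"yaw":0,"claw":1},
])

```text
clock: 13.7
tool_pos: [0.5011, -0.2063, 0.1379]
tcp_rot: [180.0, 0.0, 59.6]
force: [-0.6, 0.4, 3.7]
gripper_width: 0.0005
finger_force: 1.6
```

Emit:
drive_tool([
  {"delta_pos":[0,0,-0.04],"yaw":0,"claw":1},
  {"delta_pos":[0,0,-0.04],"yaw":0,"claw":1},
  {"delta_pos":[0,0,0],"yaw":0,"claw":1},
])

```text
clock: 14.0
tool_pos: [0.5011, -0.2063, 0.1358]
tcp_rot: [180.0, -0.0, 59.6]
force: [-0.4, 0.0, 5.1]
gripper_width: 0.0007
finger_force: 2.2
```

Emit:
drive_tool([
  {"delta_pos":[0,0,-0.04],"yaw":0,"claw":1},
  {"delta_pos":[0,0,-0.02],"yaw":0,"claw":1},
  {"delta_pos":[0,0,0],"yaw":0,"claw":1},
  {"delta_pos":[0,0,0],"yaw":0,"claw":1},
])

```text
clock: 14.4
tool_pos: [0.5011, -0.2063, 0.1352]
tcp_rot: [179.9, 0.0, 59.6]
force: [-2.2, 0.8, 7.4]
gripper_width: 0.0009
finger_force: 3.9
```

The button has bottomed out: 7.4 N and the motion stopped. Retreating.

Emit:
drive_tool([
  {"delta_pos":[0,0,0.2],"yaw":0,"claw":1},
  {"delta_pos":[0,0,0.6],"yaw":0,"claw":1},
  {"delta_pos":[0,0,0.8],"yaw":0,"claw":1},
  {"delta_pos":[0,0,0.8],"yaw":0,"claw":1},
  {"delta_pos":[0,0,0.8],"yaw":0,"claw":1},
  {"delta_pos":[-0.6,0,0.4],"yaw":0,"claw":1},
  {"delta_pos":[-0.8,0,0],"yaw":0,"claw":1},
  {"delta_pos":[-0.8,0,0],"yaw":0,"claw":1},
  {"delta_pos":[-0.8,0,0],"yaw":0,"claw":1},
  {"delta_pos":[-0.8,0,0],"yaw":0,"claw":0.5},
  {"delta_pos":[-0.4,0,0],"yaw":0,"claw":0.5},
  {"delta_pos":[0,0,0],"yaw":0,"claw":0.5},
  {"delta_pos":[0,0,0],"yaw":0,"claw":0.5},
])

```text
clock: 15.7
tool_pos: [0.3963, -0.2062, 0.2241]
tcp_rot: [180.0, -0.0, 59.6]
force: [0.5, -1.1, -0.2]
gripper_width: 0.0289
finger_force: 0.0
```

```bash
python3 - <<'E'
from h import *
p,W,m=cloud('top')
cv2.imwrite('pics/t4.png',p[...,::-1])
top=(np.hypot(W[...,0]-.5775,W[...,1]+.093)<.05)&(W[...,2]>.125)&(W[...,2]<.15)
c=W[top];k=(c.min(0)+c.max(0))/2;print('lid',top.sum(),np.median(c,0),k)
R=np.hypot(W[...,0]-k[0],W[...,1]-k[1]);q=top&(R<.0255)&(R>.006)
G=p[...,1].astype(float);w=np.clip(np.median(G[q])-G-15,0,None)*q
d=(np.nan_to_num(W[...,:2]-k[:2])*w[...,None]).sum((0,1));print(w.astype(bool).sum(),np.degrees(np.arctan2(d[1],d[0])))
b=W[(np.hypot(W[...,0]-.501,W[...,1]+.206)<.012)];print('button',np.nanmedian(b,0))
z=np.load('top0.npz')['W'];print('before',np.nanmedian(z[(np.hypot(z[...,0]-.501,z[...,1]+.206)<.012)],0))
E
```

```text
lid 402 [ 0.57773454 -0.09315554  0.13476166] [ 0.57817255 -0.0931013   0.13467355]
29 -126.07140497883766
button [ 0.50033525 -0.20570686  0.12174712]
before [ 0.50032908 -0.20557456  0.12200147]
```

View pics/t4.png

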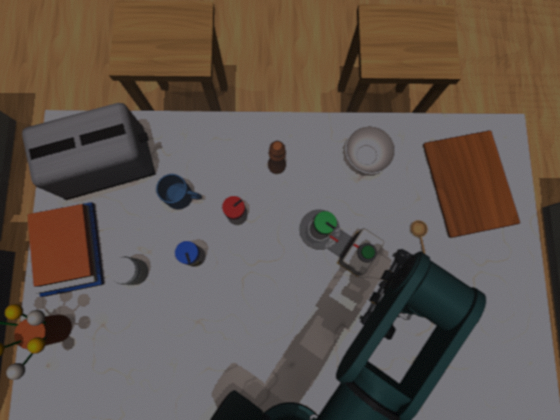

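The canister stands at (324,223) on the stand, and the button is back up at its earlier height. The tip went about 5.8 mm below the button's rest height. The bystanders haven't moved, so I'm handing in.

```bash
python3 -c "
from bench import r
print(r.job_done())"
```

```text
the job is handed in; nothing more can be done
None
```

The green-lidded canister stands released within about 1 mm of the stand's centre, label within 2° of the window; the scan button was pressed about 5.8 mm and is up again, and the job is handed in (no verdict was returned).

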